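# Loosen the dates and hold the jar light on

### The arm

A 6-joint arm with a two-finger parallel gripper is mounted at the origin on the work surface. World frame = base frame: x ahead of the robot, y to its left, z up, the work surface at z = 0. Lengths are in m, angles in rad, forces in N, time in s.
With the tool pointing down it reaches from about 0.275 to 0.725 m from the base axis. Payload 5.6 kg.
Tool frame: the origin (TCP) lies at the very end of the fingers, on their centre line; the grasp point (between the pads) lies manip.grasp_offset behind it (manip.grasp_offset is the distance from the TCP to the grasp point, in m); z points along the fingers, y is the line along which they close (so a half turn about z gives the same grasp; the last joint's range is limited). The gripper opens to 85 mm and grips with 20 to 120 N. Pads are 22 mm wide; open, the fingers measure 114 mm over their backs; the gripper's body (76 mm by 85 mm) begins 54 mm behind the grasp point. The pads swing forward as they close: fully open they stand 13 mm farther back than shut.
Start: joints at [-0.865, 0.255, 0.108, 0, -1.424, -0.285], TCP at [0.225, -0.502, 0.231] pointing down, gripper open.
Joint ranges: [-2.95, 2.95], [-1.21, 1.97], [-1.09, 1.5], [-2.87, 1.71], [-2.94, -0.07], [-3.05, 3.05]. Speed limits (rad/s): [2.57, 2.57, 3.14, 3.14, 3.14, 3.14].

### API

Orientations are given as a rotation vector (axis times angle).
In Python, from workcell import manip, vision gives the robot as it stands.
- The arm moves only by the shell command python3 -m jog 'ROWS' [OPENING] [FORCE]. ROWS is JSON, a list of rows, each a list of 6 numbers: the shift along the world's x, y, z in mm, then the turn, a rotation vector about the world's x, y, z in rad. In form: [[tx, ty, tz, wx, wy, wz], ...]. A call has 1 to 8 rows; each row shifts and turns the commanded pose from where the row before left it; what a row does not reach is not made up. A row lasts 1/12 s, in which the tool goes at most 41.7 mm and 7.16 degrees, less where a joint would pass 70% of its speed; a pose out of reach is approached as far as the arm can. A call with a gripper value outside its range is refused whole. OPENING is the finger opening in mm, from 0 to 85.4, set as the call begins (- or left out, the last holds). The fingers move at their own pace and stop on an object; FORCE is the grip in N (left out, the last holds). Time passes only in rows, so rows that do not move let the fingers close. It gives the time, the measured TCP pose, the force, the opening and the grip force at its end, in the units of the state.
- manip.read_state(): the state, without advancing time (a new reading comes with each control period).
- vision.camera(name): name is "scene" or "top"; returns the picture (480x640x3 uint8, blue, green, red); there is no depth.
- vision.calibration(name): a dict with "fx", "fy", "cx", "cy" (pixels), "R" (3x3) and "t" (3): a world point X has camera coordinates R X + t. Camera axes: x right, y down, z forward; pixel columns grow to the right and rows downward; lengths in m; the calibration is good to about 2 mm. A picture is of the moment at which its call begins. calibration takes no time and is no camera call.
- manip.hand_in(): hands the job in; it is judged then, once.
The state is a dict: "clock": time; "qpos": joint angles; "dq": joint speeds; "joint_efforts": joint torques, N m; "tcp_pos": TCP position; "tool_rot": TCP orientation; "contact_force": force on the tool from outside, world axes, zero at the start; "wrist_torque": the same for the moment, N m; "width": finger opening in m; "grip_force": force on a finger pad.
Only numpy, scipy, OpenCV 4.12 (cv2) and the standard library are available. Lean on these libraries where they do the work, as an engineer would, in place of code of your own. Each camera call takes 0.05 s, during which the arm holds its last target. There are 200 camera calls.

### The job

Check the dates in the closed amber jar: pick the jar up and tip it over in the air until its cap points well downward (30 degrees or more below level), then stand it upright, without dropping it, wholly on the round light plate of the light stand and let go of it. Then press the stand's red spring paddle halfway down, until its lever lies level, without ever pressing it to the bottom, and finish while still holding it there, because the light burns only while the paddle is held. Leave the grinder, the tray and the cups on it where they are.

Things in the scene. Friction and masses are not known exactly. Their poses are not given: they have to be found in the camera images.
- jar: Closed amber glass jar of dates with a brass twist cap that stays shut, loose, about 0.3 kg (0.2 to 0.4), standing upright on the counter at the start. Glass body 60 mm diameter with straight sides from its underside up to 84 mm, short shoulder, cap 54 mm diameter from 89 to 105 mm height. Origin: centre of the underside; z runs up to the cap.
- light_stand: Fixed light stand. Grey base 170 mm (x) by 310 mm (y) by 18 mm high; origin at the centre of its underside. On its +y half the round light plate, on its -y half the red spring paddle, 170 mm apart. The paddle's lever points along the stand's -x.
- plate (a point): Centre of the top face of the round, pale, brass-rimmed light plate: flat, 110 mm diameter, 34 mm above the counter, at stand x 0, y +85 mm. The brass rim around it (124 mm diameter) lies flush with it.
- paddle_pad (a point): Centre of the top face of the paddle's red pad, 44 by 44 mm and 12 mm thick, at the free end of the lever; the point moves with the lever. When the lever is level it lies 71 mm above the counter, at stand x -54, y -85 mm; at rest it is about 100 mm above the counter (pad tilted up 0.25 rad towards the free end), at the bottom stop about 40 mm. Nothing but the base (18 mm high) is under it.
- paddle_hinge (a point): The paddle's hinge line (parallel to the stand's y), 65 mm above the counter, at stand x +66, y -85 mm, between two grey cheeks that reach up to 78 mm. The pad centre is 120 mm from it.
- paddle (a joint): Paddle angle in rad: 0 at rest (raised), 0.25 lever level (halfway), 0.5 at the bottom stop. The spring pushes it back up whenever let go: at the pad about 4 N just off rest, 8 N at halfway, 12 N at the bottom.
- grinder: Blue ceramic hand grinder with a crank lever, bystander, loose, 96 mm wide, 200 mm high with the crank knob, the crank reaching 86 mm along its x. Origin: centre of the underside.
- tray: Wooden tray, bystander, loose, 140 mm (x) by 220 mm (y), floor 8 mm thick, rim 22 mm high. Origin: centre of the underside.
- cup_a: White finjan cup on the tray, bystander, 62 mm across the rim, 52 mm high. Origin: centre of the underside.
- cup_b: The other white finjan cup on the tray, same as cup_a.
Not all that is in view belongs to the job. What is meant by the jar is not green or grey, and is the smaller of those in its own colour.

How it is judged:
On the way, in this order (a step that is already met when the one before it is completed fails the run):
1. the jar is held in the air, tipped over with its cap about 30 degrees or more below level (tilt over 2.05 rad) (angle between jar's own z axis and vertical above 2.05 rad and height (world z) of jar above 0.08 m and contact force between any of the fingers, the arm and jar above 1.5 N), for 0.2 s.
2. the jar stands upright on the light plate, let go (horizontal distance between jar and plate below 0.025 m and angle between jar's own z axis and vertical below 0.1 rad and z of jar in the frame of plate between -0.005 and 0.005 m and contact force between jar and light_stand above 0.5 N and linear speed of jar below 0.03 m/s and contact force between each of the fingers, the arm and jar below 0.1 N), for 0.3 s.
3. the robot holds the paddle about halfway down (value of joint paddle between 0.17 and 0.33 rad and contact force between any of the fingers, the arm and light_stand above 1.5 N), for 0.5 s.
At the end, for the whole second after the job is handed in: The jar stands upright (within 0.1 rad) and untouched on the light plate, its centre within 25 mm of the plate's centre, while the robot alone holds the paddle between 0.17 and 0.33 rad (level is 0.25); grinder, tray and cups are within 30 mm of where they were and upright (all of step 2 and all of step 3 and distance of each of grinder, tray, cup_a, cup_b from where it was at the start of the episode below 0.03 m and angle between each of grinder, tray, cup_a, cup_b's own z axis and vertical below 0.15 rad); the arm keeps its last pose, push and grip.
It fails at once if the paddle is pressed to the bottom (beyond 0.46 rad) (value of joint paddle above 0.46 rad).
It fails at once if the jar drops (falls untouched faster than 0.5 m/s) (linear speed of jar above 0.5 m/s and contact force between each of the fingers, the arm and jar below 0.1 N).
It fails at once if the grinder, the tray or a cup is knocked away or over (distance of any of grinder, tray, cup_a, cup_b from where it was at the start of the episode above 0.04 m or angle between any of grinder, tray, cup_a, cup_b's own z axis and vertical above 0.4 rad).
It also fails if it takes over 64 s, if anything falls off the work surface, if the arm or the gripper's body presses on something with over 40 N, if the wrist force passes 120 N, or if a joint passes its speed limit or range.

## Working session

There is one attempt and no reset: what is moved stays moved. The work goes in short steps, Python scripts to look and compute and a shell command to move; the robot and the scene stay as the last step left them, time stands still between calls to the robot, and variables do not carry over. Pictures are saved under pics/ and viewed, at most 10 in all, crops included, and the job is handed in when it is done.

```bash
mkdir -p pics; python3 - <<'E'
from workcell import manip, vision
import cv2,numpy as np
for n in("scene","top"):
    cv2.imwrite(f"pics/{n}0.png",vision.camera(n)); c=vision.calibration(n); print(n,c)
print(manip.grasp_offset, manip.read_state())
E
```

```text
scene {'fx': 477.18340949588577, 'fy': 477.18340949588577, 'cx': 317.02434604706383, 'cy': 236.85432792131365, 'R': array([[ 4.13911425e-01,  9.10316944e-01,  6.27739819e-04],
       [ 5.78276283e-01, -2.62403374e-01, -7.72490136e-01],
       [-7.03046138e-01,  3.20105500e-01, -6.35026453e-01]]), 't': array([-0.18645049, -0.24432768,  1.65650822])}
top {'fx': 584.4398531843901, 'fy': 584.4398531843901, 'cx': 320.47125287490024, 'cy': 240.98390256807306, 'R': array([[-0.01998175, -0.99966859, -0.01623092],
       [-0.99295793,  0.02173843, -0.11645594],
       [ 0.11677018,  0.01378962, -0.99306323]]), 't': array([-0.03629985,  0.55406748,  1.53820692])}
0.0187 {'clock': 0.1, 'qpos': array([-8.65398906e-01,  2.55705458e-01,  1.07161923e-01, -4.09006308e-04,
       -1.42389919e+00, -2.84534779e-01]), 'dq': array([ 0.00058688, -0.00046494,  0.00179952, -0.00025902,  0.00075746,
        0.0007819 ]), 'joint_efforts': array([-2.34765801e-03, -3.87605095e+01,  2.38473469e+01,  5.37793010e+00,
       -3.78701545e-03, -4.77736933e-05]), 'tcp_pos': array([ 0.22454326, -0.50160742,  0.23049002]), 'tool_rot': array([ 6.56039619e-01, -3.07189405e+00, -2.57727156e-03]), 'contact_force': array([ 0.31860628, -0.73802409,  0.16681364]), 'wrist_torque': array([-0.06555376, -0.03957181, -0.02763136]), 'grip_force': 0.0, 'width': 0.0854400814727721}
```

View pics/scene0.png

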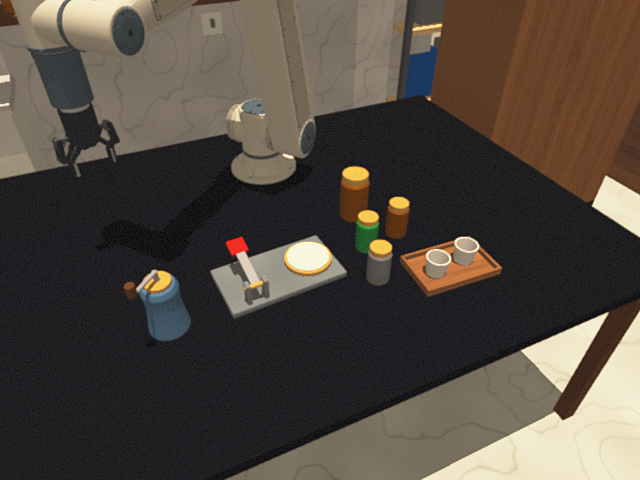

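View pics/top0.png

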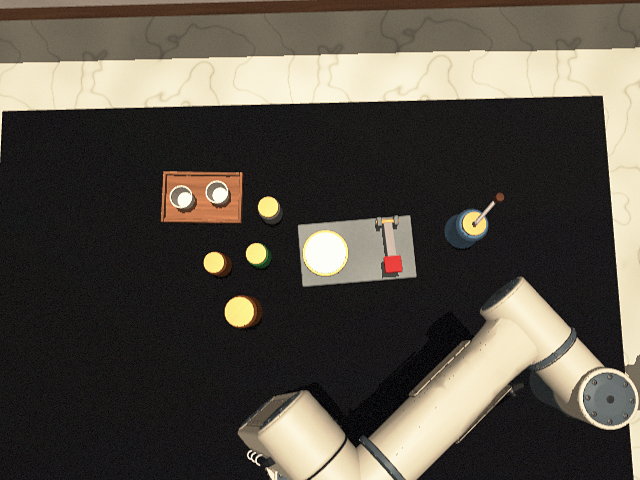

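The scene view shows the small amber jar with its cap at about (399,204); in the top view its cap is at (215,263), between the green jar (258,254) and the large amber one (241,312). The plate is at top (325,253), the pad at (393,264) and the grinder at (468,227).

```bash
cat > h.py <<'E'
import cv2,numpy as np
from workcell import vision
def ray(n,uv,z):
    c=vision.calibration(n);R,t=c["R"],c["t"];o=-R.T@t
    d=R.T@np.array([(uv[0]-c["cx"])/c["fx"],(uv[1]-c["cy"])/c["fy"],1]);return o+d*(z-o[2])/d[2]
def proj(n,X):
    c=vision.calibration(n);p=c["R"]@np.array(X)+c["t"];return np.array([c["cx"]+c["fx"]*p[0]/p[2],c["cy"]+c["fy"]*p[1]/p[2]])
def blobs(im,lo,hi,amin=60):
    m=cv2.inRange(cv2.cvtColor(im,cv2.COLOR_BGR2HSV),lo,hi)
    n,l,s,c=cv2.connectedComponentsWithStats(m)
    return [(s[i],c[i],l==i) for i in range(1,n) if s[i][4]>=amin]
E
python3 - <<'E'
from h import *
np.set_printoptions(precision=3,suppress=True)
for n in("scene","top"):
    im=cv2.imread(f"pics/{n}0.png")
    print(n,"yellow z.105/.034")
    for s,c,m in blobs(im,(15,90,130),(35,255,255),50): 
        bc=s[:2]+(s[2:4]-1)/2; print(s,bc,ray(n,bc,.105)[:2],ray(n,bc,.034)[:2])
    print("red")
    for s,c,m in blobs(im,(0,200,120),(6,255,255),50)+blobs(im,(174,200,120),(180,255,255),50): print(s,c,ray(n,c,.1)[:2])
    print("base grey")
    for s,c,m in blobs(im,(0,0,60),(180,60,190),1500):
        if n=="top" and not(290<c[0]<420): continue
        if s[1]<150: continue
        r=cv2.minAreaRect(np.argwhere(m)[:,::-1].astype(np.float32)); b=cv2.boxPoints(r)
        print(s,r,[ray(n,p,.018)[:2] for p in b])
E
```

```text
scene yellow z.105/.034
[395  22   9  12  57] [399.   27.5] [-0.886  1.091] [-1.098  1.233]
[412  23  30  13 268] [426.5  29. ] [-0.802  1.21 ] [-1.007  1.363]
[342 166  27  21 434] [355. 176.] [0.332 0.178] [0.233 0.234]
[389 197  21  16 251] [399.  204.5] [0.509 0.219] [0.428 0.279]
[358 210  21  17 275] [368. 218.] [0.528 0.112] [0.448 0.162]
[369 239  23  19 329] [380. 248.] [0.646 0.079] [0.577 0.127]
[284 242  48  34 348] [307.5 258.5] [ 0.608 -0.096] [ 0.535 -0.066]
[144 271  27  22 345] [157.  281.5] [ 0.539 -0.435] [ 0.46  -0.436]
[249 280  14   9  69] [255.5 284. ] [ 0.638 -0.236] [ 0.568 -0.219]
red
[226 237  23  19 262] [236.439 245.473] [ 0.486 -0.235]
base grey
[ 210  235  137   84 4448] ((277.5802001953125, 270.3980407714844), (58.38322830200195, 128.15830993652344), 69.14553833007812) [array([ 0.438, -0.307]), array([0.39, 0.06]), array([0.618, 0.01 ]), array([ 0.638, -0.31 ])]
[  225   349   337   131 17486] ((397.575439453125, 445.9448547363281), (78.55061340332031, 342.674560546875), 66.34402465820312) [array([ 0.98 , -0.415]), array([0.979, 0.297]), array([1.135, 0.224]), array([ 1.106, -0.401])]
top yellow z.105/.034
[258 196  21  22 341] [268.  206.5] [0.637 0.085] [0.65  0.092]
[462 212  24  23 378] [473.5 223. ] [ 0.582 -0.441] [ 0.593 -0.459]
[302 230  47  46 300] [325.  252.5] [ 0.515 -0.06 ] [ 0.522 -0.059]
[246 243  20  21 344] [255.5 253. ] [0.517 0.118] [0.524 0.127]
[203 252  21  21 344] [213. 262.] [0.497 0.227] [0.503 0.241]
[225 297  29  30 700] [239.  311.5] [0.369 0.161] [0.369 0.172]
red
base grey
[ 298  215  119   72 4796] ((356.4057922363281, 250.46315002441406), (63.64662551879883, 114.61824035644531), 84.80557250976562) [array([0.603, 0.017]), array([ 0.624, -0.294]), array([ 0.452, -0.303]), array([0.43 , 0.004])]
```

```bash
python3 - <<'E'
from h import *
def bb(n,x,y,r=.027,z0=.089,z1=.105):
    a=np.linspace(0,6.28,60);P=np.array([proj(n,(x+r*np.cos(t),y+r*np.sin(t),z)) for t in a for z in(z0,z1)])
    return P.min(0).round(1),P.max(0).round(1)
for n in("scene","top"): 
    for p in((.498,.226),(.502,.224)): print(n,p,bb(n,*p))
E
python3 -m jog '[[8,31,11,0,0,0.121],[8,31,11,0,0,0.121],[8,31,11,0,0,0.121],[8,31,11,0,0,0.121],[8,31,11,0,0,0.121],[8,31,11,0,0,0.121],[8,31,11,0,0,0.121],[8,31,11,0,0,0.121]]' 85
python3 -m jog '[[8,31,11,0,0,0.121],[8,31,11,0,0,0.121],[8,31,11,0,0,0.121],[8,31,11,0,0,0.121],[8,31,11,0,0,0.121],[8,31,11,0,0,0.121],[8,31,11,0,0,0.121],[8,31,11,0,0,0.121]]'
python3 -c "
from workcell import manip;s=manip.read_state();print(s['qpos'],s['tcp_pos'],s['tool_rot'])"
```

```text
scene (0.498, 0.226) (array([388.6, 196.1]), array([408.9, 212.2]))
scene (0.502, 0.224) (array([388.7, 197. ]), array([409.1, 213.2]))
top (0.498, 0.226) (array([202.9, 250.9]), array([225.1, 272.3]))
top (0.502, 0.224) (array([203.7, 249.3]), array([225.8, 270.8]))
clock: 0.77
tcp_pos: [0.2884, -0.2524, 0.3195]
tool_rot: [-2.017, 2.408, 0.001]
contact_force: [1.1, -0.4, -0.2]
width: 0.0848
grip_force: 0.0
clock: 1.43
tcp_pos: [0.3524, -0.0044, 0.4078]
tool_rot: [-2.906, 1.192, -0.0]
contact_force: [0.9, -0.9, -0.2]
width: 0.0849
grip_force: 0.0
[ 4.40818463e-01 -1.34665424e-01  1.32247589e-01 -1.86996203e-04
 -1.83745570e+00  3.51549381e-01] [ 0.3523649  -0.00440919  0.40777092] [-2.90636870e+00  1.19192474e+00 -5.97769169e-05]
```

```bash

python3 -m jog '[[9,38,-7,-0.077,-0.077,0],[9,38,-7,-0.077,-0.077,0],[9,38,-7,-0.077,-0.077,0],[9,38,-7,-0.077,-0.077,0],[9,38,-7,-0.077,-0.077,0],[9,38,-7,-0.077,-0.077,0],[9,38,-7,-0.077,-0.077,0],[9,38,-7,-0.077,-0.077,0]]'
python3 -m jog '[[0,0,0,0,0,0]]'
python3 -c "
from workcell import manip;s=manip.read_state();print(s['qpos'],s['tcp_pos'])
from scipy.spatial.transform import Rotation as R;print(R.from_rotvec(s['tool_rot']).as_matrix().round(3))"
```

```text
clock: 2.1
tcp_pos: [0.4185, 0.2731, 0.3553]
tool_rot: [2.44, -1.017, 1.03]
contact_force: [2.3, 0.0, 0.3]
width: 0.0847
grip_force: 0.0
clock: 2.18
tcp_pos: [0.4186, 0.2777, 0.3451]
tool_rot: [2.425, -0.993, 1.027]
contact_force: [0.2, 0.7, -4.9]
width: 0.0849
grip_force: 0.0
[ 1.3354753   0.20181178 -0.18606054  0.65818652 -1.67774095 -0.64030683] [0.41864658 0.27765682 0.34512468]
[[ 0.498 -0.709  0.499]
 [-0.475 -0.705 -0.527]
 [ 0.725  0.026 -0.688]]
```

```bash

python3 -m jog '[[2,3,-34,-0.007,-0.007,0],[2,3,-34,-0.007,-0.007,0],[2,3,-34,-0.007,-0.007,0],[2,3,-34,-0.007,-0.007,0],[2,3,-34,-0.007,-0.007,0],[2,3,-34,-0.007,-0.007,0],[0,0,0,0,0,0],[0,0,0,0,0,0]]'
python3 -c "
from workcell import manip,vision;import cv2,numpy as np;s=manip.read_state();print(s['qpos'],s['tcp_pos'])
from scipy.spatial.transform import Rotation as R;print(R.from_rotvec(s['tool_rot']).as_matrix().round(3))
a=vision.camera('top')[180:380,120:380];b=vision.camera('scene')[120:320,280:540];cv2.imwrite('pics/pre.png',cv2.resize(np.vstack([a,b]),None,fx=1.5,fy=1.5))"
```

```text
clock: 2.85
tcp_pos: [0.431, 0.2877, 0.1507]
tool_rot: [2.391, -0.998, 1.088]
contact_force: [0.9, -0.4, 0.8]
width: 0.0846
grip_force: 0.0
[ 1.32508473  0.38267577 -0.49702745  0.72443935 -1.31899025 -0.96584296] [0.43095274 0.28769761 0.15071646]
[[ 0.463 -0.714  0.525]
 [-0.462 -0.7   -0.544]
 [ 0.756  0.009 -0.654]]
```

View pics/pre.png

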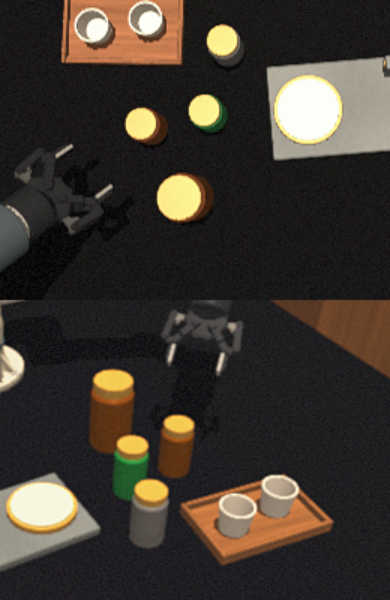

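The gripper lies behind and above the small amber jar (top crop: jar at (143,125), fingers at (85,170)), pointing at it with its way clear. Advancing along the tool axis.

```bash

python3 -m jog '[[-1,10,-9,0,0,0],[16,-16,-20,0,0,0],[16,-16,-20,0,0,0],[16,-16,-20,0,0,0],[0,0,0,0,0,0]]'
python3 -m jog '[[16,-17,-20,0,0,0],[0,0,0,0,0,0],[0,0,0,0,0,0]]'
```

```text
clock: 3.37
tcp_pos: [0.4784, 0.2468, 0.0802]
tool_rot: [2.39, -1.004, 1.084]
contact_force: [0.1, -0.4, -0.2]
width: 0.085
grip_force: 0.0
clock: 3.62
tcp_pos: [0.4947, 0.2334, 0.0628]
tool_rot: [2.394, -1.004, 1.088]
contact_force: [-0.2, 0.3, -0.4]
width: 0.0853
grip_force: 0.0
```

```bash

python3 -m jog '[[14,-17,-20,0,0,0],[0,0,0,0,0,0],[0,0,0,0,0,0]]'
python3 -m jog '[[0,0,0,0,0,0],[0,0,0,0,0,0],[0,0,0,0,0,0],[0,0,0,0,0,0],[0,0,0,0,0,0],[0,0,0,0,0,0],[0,0,0,0,0,0],[0,0,0,0,0,0]]' 40 60
python3 -m jog '[[0,0,0,0,0,0],[0,0,0,0,0,0],[0,0,0,0,0,0],[0,0,0,0,0,0],[0,0,0,0,0,0]]'
```

```text
clock: 3.87
tcp_pos: [0.5085, 0.217, 0.0429]
tool_rot: [2.395, -1.003, 1.089]
contact_force: [-0.9, -0.2, -0.1]
width: 0.0849
grip_force: 0.0
clock: 4.53
tcp_pos: [0.5084, 0.218, 0.0436]
tool_rot: [2.396, -1.002, 1.091]
contact_force: [-3.2, 1.1, 7.2]
width: 0.0583
grip_force: 65.0
clock: 4.95
tcp_pos: [0.5084, 0.2179, 0.0436]
tool_rot: [2.396, -1.002, 1.091]
contact_force: [-3.2, 1.0, 6.7]
width: 0.0582
grip_force: 65.0
```

```bash

python3 -m jog '[[0,0,20,0,0,0],[0,0,35,0,0,0],[0,0,38,0,0,0],[0,0,38,0,0,0],[0,0,38,0,0,0],[0,0,38,0,0,0],[0,0,38,0,0,0],[0,0,0,0,0,0]]'
python3 -m jog '[[0,0,0,-0.08,-0.08,0],[0,0,0,-0.08,-0.08,0],[0,0,0,-0.08,-0.08,0],[0,0,0,-0.08,-0.08,0],[0,0,0,-0.08,-0.08,0],[0,0,0,-0.08,-0.08,0],[0,0,0,0,0,0]]'
python3 -c "
from workcell import manip;s=manip.read_state();print(s['qpos'])
from scipy.spatial.transform import Rotation as R;print(R.from_rotvec(s['tool_rot']).as_matrix().round(3))"
```

```text
clock: 5.62
tcp_pos: [0.509, 0.2192, 0.2942]
tool_rot: [2.403, -1.01, 1.095]
contact_force: [0.6, 1.2, -2.4]
width: 0.0582
grip_force: 66.0
clock: 6.2
tcp_pos: [0.5075, 0.2164, 0.2825]
tool_rot: [1.786, -0.741, 1.724]
contact_force: [1.0, -0.0, -5.5]
width: 0.0578
grip_force: 66.2
[ 1.19020029  0.49405312 -0.67326649  1.17454001 -1.70023418 -1.19110834]
[[ 0.028 -0.714  0.7  ]
 [-0.016 -0.7   -0.714]
 [ 0.999  0.009 -0.032]]
```

```bash

for i in 1 ; do
python3 -m jog '[[0,0,0,-0.084,0.086,0],[0,0,0,-0.084,0.086,0],[0,0,0,-0.084,0.086,0],[0,0,0,-0.084,0.086,0],[0,0,0,-0.084,0.086,0],[0,0,0,-0.084,0.086,0],[0,0,0,-0.084,0.086,0],[0,0,0,-0.084,0.086,0]]'
python3 -m jog '[[0,0,0,-0.084,0.086,0],[0,0,0,-0.084,0.086,0],[0,0,0,-0.084,0.086,0],[0,0,0,-0.084,0.086,0],[0,0,0,-0.084,0.086,0],[0,0,0,-0.084,0.086,0],[0,0,0,-0.084,0.086,0],[0,0,0,-0.084,0.086,0]]'
python3 -m jog '[[0,0,0,-0.084,0.086,0],[0,0,0,-0.084,0.086,0],[0,0,0,-0.084,0.086,0],[0,0,0,-0.084,0.086,0],[0,0,0,-0.084,0.086,0],[0,0,0,-0.084,0.086,0],[0,0,0,0,0,0],[0,0,0,0,0,0]]'
done
python3 - <<'E'
from workcell import manip,vision;import cv2,numpy as np;s=manip.read_state();print(s['qpos'])
from scipy.spatial.transform import Rotation as R;M=R.from_rotvec(s['tool_rot']);print(M.as_matrix().round(3))
up=M.as_matrix()@(R.from_rotvec([2.396,-1.002,1.091]).as_matrix().T@[0,0,1]);print('tilt',np.arccos(up[2]),up)
a=vision.camera('scene')[60:320,240:540];cv2.imwrite('pics/tip.png',cv2.resize(a,None,fx=2,fy=2))
E
```

```text
clock: 6.87
tcp_pos: [0.5081, 0.2167, 0.2869]
tool_rot: [1.697, 0.117, 1.033]
contact_force: [0.5, -0.3, -3.8]
width: 0.0583
grip_force: 66.2
clock: 7.53
tcp_pos: [0.5081, 0.2167, 0.2869]
tool_rot: [1.344, 0.818, 0.301]
contact_force: [-0.4, 0.1, -3.7]
width: 0.0581
grip_force: 66.2
clock: 8.2
tcp_pos: [0.5081, 0.2166, 0.2872]
tool_rot: [0.949, 1.223, -0.247]
contact_force: [-0.3, 0.4, -4.5]
width: 0.0587
grip_force: 66.2
[ 1.182586    0.5297269  -0.66552941  1.17942583 -1.74982334  1.41284422]
[[ 0.368  0.628  0.685]
 [ 0.313  0.61  -0.728]
 [-0.875  0.483  0.028]]
tilt 2.315657246316563 [-0.1689597   0.71550365 -0.67786957]
```

View pics/tip.png

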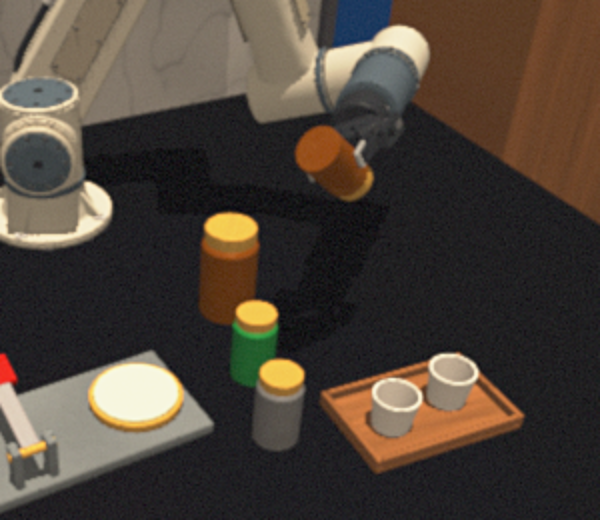

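The jar is tipped, cap downward at (360,190) of the crop and held firmly (tilt about 2.3 rad). Hold briefly, then roll it back while moving towards the plate.

```bash

python3 -m jog '[[0,0,0,0,0,0],[0,0,0,0,0,0],[0,0,0,0,0,0],[0,0,0,0.084,-0.086,0],[0,0,0,0.084,-0.086,0],[0,0,0,0.084,-0.086,0],[0,0,0,0.084,-0.086,0],[0,0,0,0.084,-0.086,0]]'
python3 -m jog '[[1,-15,0,0.084,-0.086,0],[1,-15,0,0.084,-0.086,0],[1,-15,0,0.084,-0.086,0],[1,-15,0,0.084,-0.086,0],[1,-15,0,0.084,-0.086,0],[1,-15,0,0.084,-0.086,0],[1,-15,0,0.084,-0.086,0],[1,-15,0,0.084,-0.086,0]]'
python3 -m jog '[[1,-15,0,0.084,-0.086,0],[1,-15,0,0.084,-0.086,0],[1,-15,0,0.084,-0.086,0],[1,-15,0,0.084,-0.086,0],[1,-15,0,0.084,-0.086,0],[1,-15,0,0.084,-0.086,0],[1,-15,0,0.084,-0.086,0],[1,-15,0,0.084,-0.086,0]]'
python3 -m jog '[[1,-15,0,0.084,-0.086,0],[0,-15,0,0.08,0.08,0],[0,-15,0,0.08,0.08,0],[0,0,0,0.08,0.08,0],[0,0,0,0.08,0.08,0],[0,0,0,0.08,0.08,0],[0,0,0,0.08,0.08,0],[0,0,0,0,0,0]]'
cat > dr.py <<'E'
from workcell import manip;import numpy as np
from scipy.spatial.transform import Rotation as R
s=manip.read_state();M=R.from_rotvec(s['tool_rot']);T=R.from_rotvec([2.396,-1.002,1.091])
print(s['qpos'].round(3),s['tcp_pos'].round(4),'to upright',(T*M.inv()).as_rotvec().round(3),'d',M.as_matrix()[:,2].round(3))
E
python3 dr.py
```

```text
clock: 8.92
tcp_pos: [0.508, 0.2165, 0.2869]
tool_rot: [1.285, 0.883, 0.218]
contact_force: [0.0, -0.0, -3.9]
width: 0.058
grip_force: 66.2
clock: 9.58
tcp_pos: [0.516, 0.0959, 0.2869]
tool_rot: [1.662, 0.204, 0.954]
contact_force: [-0.6, 0.1, -3.5]
width: 0.0581
grip_force: 66.2
clock: 10.25
tcp_pos: [0.5291, -0.0199, 0.29]
tool_rot: [1.793, -0.65, 1.644]
contact_force: [0.5, -0.2, -4.7]
width: 0.0581
grip_force: 66.2
clock: 10.92
tcp_pos: [0.5353, -0.0606, 0.295]
tool_rot: [2.396, -1.019, 1.07]
contact_force: [0.6, 1.1, -3.0]
width: 0.0584
grip_force: 66.0
[ 0.591 -0.067 -0.7    1.009 -1.053 -0.409] [ 0.5353 -0.0606  0.295 ] to upright [-0.009 -0.011  0.013] d [ 0.514 -0.541 -0.666]
```

```bash

python3 -m jog '[[-4,-6,-15,-0.009,-0.011,0.013],[0,0,-30,0,0,0],[0,0,-30,0,0,0],[0,0,-30,0,0,0],[0,0,-30,0,0,0],[0,0,-30,0,0,0],[0,0,0,0,0,0],[0,0,0,0,0,0]]'
python3 dr.py; python3 - <<'E'
from h import *
a=vision.camera('scene');b=vision.camera('top');cv2.imwrite('pics/s1.png',a);cv2.imwrite('pics/t1.png',b)
cv2.imwrite('pics/above.png',np.hstack([cv2.resize(a[160:320,220:420],None,fx=2,fy=2),cv2.resize(b[180:340,240:440],None,fx=2,fy=2)]))
E
```

```text
clock: 11.58
tcp_pos: [0.5296, -0.0684, 0.126]
tool_rot: [2.387, -0.988, 1.089]
contact_force: [0.2, 0.1, -3.0]
width: 0.058
grip_force: 67.2
[ 0.361  0.115 -1.039  1.584 -0.774 -0.987] [ 0.5296 -0.0684  0.126 ] to upright [ 0.015 -0.005 -0.001] d [ 0.526 -0.549 -0.65 ]
```

View pics/above.png

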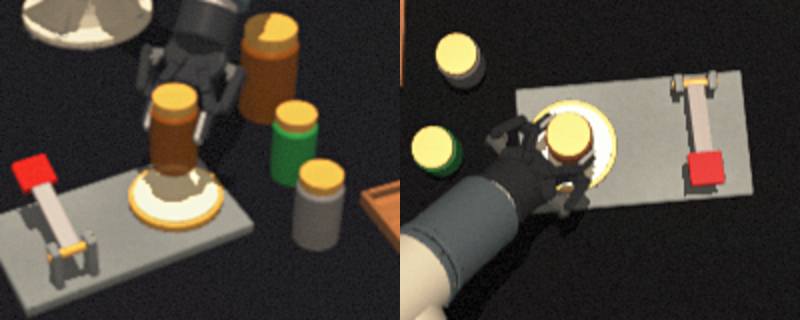

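The jar hangs upright over the plate (top crop: cap (570,133), plate about (570,145)). Joint 3 is near its limit, so I turn about the vertical before going down.

```bash

python3 -m jog '[[2,1,0,0,0,-0.12],[2,2,0,0,0,-0.12],[2,2,0,0,0,-0.12],[0,0,0,0.014,-0.005,0],[0,0,0,0,0,0],[0,0,0,0,0,0]]'
python3 dr.py; python3 - <<'E'
from h import *
for n in('scene','top'):
    im=vision.camera(n)
    for s,c,m in blobs(im,(15,90,130),(35,255,255),50):
        if s[2]<40 and ((n=='top' and 280<c[0]<370) or (n=='scene' and 280<c[0]<340)):
            bc=s[:2]+(s[2:4]-1)/2; print(n,s,bc,[ray(n,bc,z)[:2].round(4) for z in(.18,.187,.194)])
E
```

```text
clock: 12.18
tcp_pos: [0.5383, -0.0616, 0.1293]
tool_rot: [2.127, -1.347, 0.969]
contact_force: [-0.4, -0.9, -3.7]
width: 0.058
grip_force: 67.2
[ 0.575  0.27  -0.788  1.072 -1.018 -0.966] [ 0.5383 -0.0616  0.1293] to upright [-0.005  0.003  0.334] d [ 0.325 -0.68  -0.657]
scene [301 202  23  18 337] [312.  210.5] [array([ 0.5302, -0.0497]), array([ 0.539 , -0.0536]), array([ 0.5477, -0.0574])]
```

```bash

python3 -m jog '[[-10,-8,0,0,0,0],[0,0,-15,0,0,0],[0,0,-15,0,0,0],[0,0,-10,0,0,0],[0,0,0,0,0,0],[0,0,0,0,0,0]]'
python3 dr.py
```

```text
clock: 12.78
tcp_pos: [0.5273, -0.0714, 0.0885]
tool_rot: [2.124, -1.346, 0.967]
contact_force: [0.8, -0.4, -3.5]
width: 0.058
grip_force: 67.1
[ 0.538  0.312 -0.872  1.172 -0.952 -1.091] [ 0.5273 -0.0714  0.0885] to upright [-0.003  0.001  0.337] d [ 0.322 -0.682 -0.657]
```

```bash

python3 -m jog '[[1,2,-4,0,0,0],[0,0,-4,0,0,0],[0,0,0,0,0,0]]' | grep -E 'tcp|contact'
python3 -m jog '[[0,0,-2,0,0,0],[0,0,0,0,0,0]]'| grep -E 'tcp|contact'
python3 - <<'E'
from h import *
a=vision.camera('scene');b=vision.camera('top')
cv2.imwrite('pics/low.png',np.hstack([cv2.resize(a[180:300,250:350],None,fx=4,fy=4),cv2.resize(b[200:320,280:380],None,fx=4,fy=4)]))
for n in('scene','top'):
    print(n,[proj(n,(.522+.027*np.cos(t),-.059+.027*np.sin(t),z)).round(1).tolist() for t,z in((0,.139),(3.14,.139),(1.57,.139),(-1.57,.139))])
E
```

```text
tcp_pos: [0.5289, -0.0684, 0.0799]
contact_force: [-0.4, -0.5, -3.9]
tcp_pos: [0.5288, -0.0685, 0.078]
contact_force: [0.3, 0.5, -4.3]
scene [[311.8, 229.2], [303.1, 217.0], [317.3, 220.3], [297.3, 225.8]]
top [[324.2, 237.6], [324.7, 259.1], [313.7, 248.5], [335.3, 248.1]]
```

View pics/low.png

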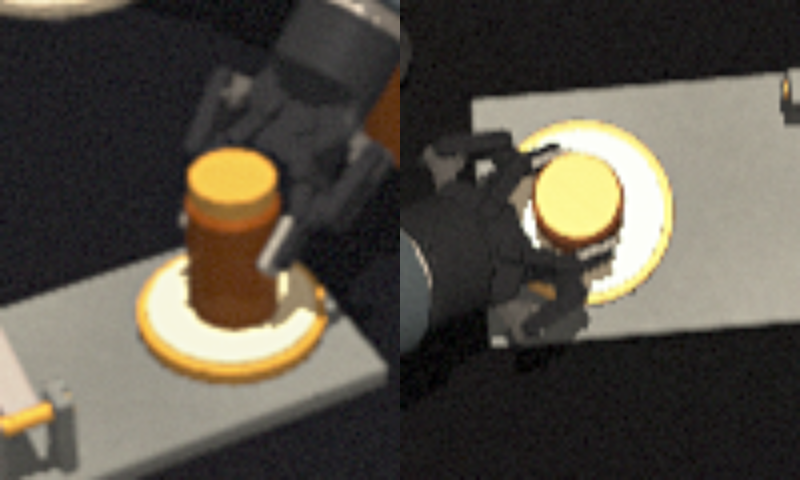

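The jar sits centred over the plate in both views (top cap columns 313–335, rows 238–260, as predicted for the plate centre). Lowering the last millimetres.

```bash

for i in 1; do
python3 -m jog '[[0,0,-1,0,0,0],[0,0,0,0,0,0]]'| grep -E 'tcp|contact'
python3 -m jog '[[0,0,-1,0,0,0],[0,0,0,0,0,0]]'| grep -E 'tcp|contact'
done
```

```text
tcp_pos: [0.5292, -0.0686, 0.0777]
contact_force: [-0.5, 1.2, 0.2]
tcp_pos: [0.5294, -0.0688, 0.0777]
contact_force: [-5.0, 2.5, 6.9]
```

```bash

python3 -m jog '[[0,0,0.5,0,0,0],[0,0,0,0,0,0],[0,0,0,0,0,0],[0,0,0,0,0,0],[0,0,0,0,0,0],[0,0,0,0,0,0]]' 85
python3 -m jog '[[-3,7,7,0,0,0],[-6,13,12,0,0,0],[-10,21,20,0,0,0],[-10,21,20,0,0,0],[-10,21,20,0,0,0],[-10,21,20,0,0,0],[0,0,30,0,0,0],[0,0,0,0,0,0]]'
python3 dr.py
python3 - <<'E'
from h import *
a=vision.camera('scene');b=vision.camera('top');cv2.imwrite('pics/s2.png',a);cv2.imwrite('pics/t2.png',b)
cv2.imwrite('pics/placed.png',np.hstack([cv2.resize(a[180:300,200:350],None,fx=2.6,fy=3),cv2.resize(b[180:300,280:430],None,fx=2.6,fy=3)]))
E
```

```text
clock: 14.13
tcp_pos: [0.5289, -0.0686, 0.0766]
tool_rot: [2.124, -1.347, 0.967]
contact_force: [0.2, 0.1, 0.8]
width: 0.085
grip_force: 0.0
clock: 14.8
tcp_pos: [0.4815, 0.0386, 0.2099]
tool_rot: [2.13, -1.35, 0.973]
contact_force: [1.1, 0.4, 0.2]
width: 0.0852
grip_force: 0.0
[ 0.907  0.175 -0.625  0.771 -1.326 -0.881] [0.4815 0.0386 0.2099] to upright [-0.01   0.007  0.333] d [ 0.329 -0.677 -0.658]
```

View pics/placed.png

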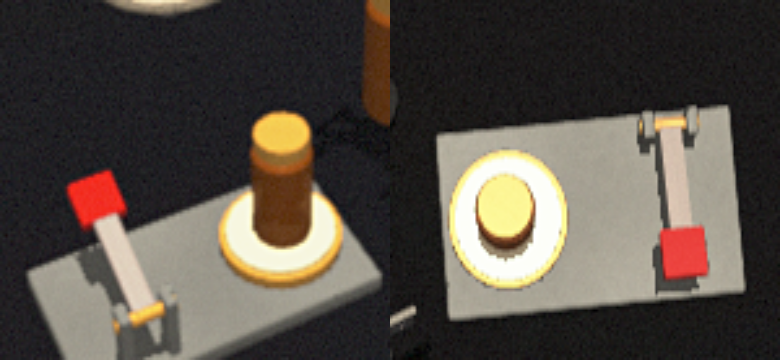

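The jar stands upright in the middle of the plate, free of the fingers; the pad is still raised (top crop (684,252)). Now over to the paddle with fingers closed.

```bash

python3 -m jog '[[0,0,30,0,0,0],[0,0,35,0,0,0],[0,0,35,0,0,0],[0,-25,0,0.11,0.053,0],[0,-30,0,0.11,0.053,0],[0,-35,0,0.11,0.053,0],[0,-35,0,0.11,0.053,0],[0,-35,0,0.11,0.053,0]]' 0 40
python3 -m jog '[[0,-35,0,0.11,0.053,0],[0,-35,0,0.11,0.053,0],[0,-35,0,0,0,0],[0,0,0,0,0,0],[0,0,0,0,0,0]]'
python3 dr.py; python3 - <<'E'
from h import *
for f in('s','t'):
    n={'s':'scene','t':'top'}[f];im=cv2.imread(f'pics/{f}2.png')
    for s,c,m in blobs(im,(0,180,100),(8,255,255),40)+blobs(im,(172,180,100),(180,255,255),40): print(n,s,c,ray(n,c,.1)[:2])
    print(n,'pred',[proj(n,p).round(1) for p in((.484,-.232,.1),)])
E
```

```text
clock: 15.57
tcp_pos: [0.479, -0.1183, 0.3055]
tool_rot: [2.515, -1.592, 0.333]
contact_force: [1.9, 0.4, 0.1]
width: 0.0001
grip_force: 0.0
clock: 15.98
tcp_pos: [0.4785, -0.2187, 0.3027]
tool_rot: [2.616, -1.669, 0.044]
contact_force: [-0.3, 0.1, 0.1]
width: -0.0002
grip_force: 0.0
[-0.098  0.181  0.173  0.046 -1.555  0.532] [ 0.4785 -0.2187  0.3027] to upright [-0.663 -0.475  0.332] d [ 0.003 -0.047 -0.999]
scene [226 237  23  20 275] [236.45090909 245.56363636] [ 0.48673103 -0.23463874]
scene pred [array([237.2, 244.6])]
top [384 256  18  17 268] [392.50746269 263.9738806 ] [ 0.48209313 -0.23153218]
top pred [array([392.7, 263.2])]
```

```bash

python3 -m jog '[[1,-13,-20,0.04,0,0],[0,0,-35,0,0,0],[0,0,-35,0,0,0],[0,0,-35,0,0,0],[0,0,-35,0,0,0],[0,0,-12,0,0,0],[0,0,0,0,0,0],[0,0,0,0,0,0]]'
python3 -m jog '[[0,0,-8,0,0,0],[0,0,0,0,0,0]]'|grep -E 'tcp|contact'
python3 -m jog '[[0,0,-8,0,0,0],[0,0,0,0,0,0]]'|grep -E 'tcp|contact'
python3 -m jog '[[0,0,-6,0,0,0],[0,0,0,0,0,0]]'|grep -E 'tcp|contact'
```

```text
clock: 16.65
tcp_pos: [0.4799, -0.2283, 0.1326]
tool_rot: [2.652, -1.678, 0.014]
contact_force: [0.1, 0.9, 0.4]
width: -0.0002
grip_force: 0.0
tcp_pos: [0.4807, -0.2285, 0.1251]
contact_force: [-0.6, 0.2, -0.7]
tcp_pos: [0.4801, -0.2286, 0.1161]
contact_force: [-0.6, 0.5, -1.3]
tcp_pos: [0.4799, -0.2288, 0.11]
contact_force: [-0.5, -0.3, -0.6]
```

```bash

python3 -m jog '[[0,-3,-6,0,0,0],[0,0,-4,0,0,0],[0,0,0,0,0,0]]'|grep -E 'tcp|contact'
python3 -m jog '[[0,0,-4,0,0,0],[0,0,-4,0,0,0],[0,0,0,0,0,0]]'|grep -E 'tcp|contact'
python3 -m jog '[[0,0,-4,0,0,0],[0,0,-4,0,0,0],[0,0,0,0,0,0]]'|grep -E 'tcp|contact'
python3 -m jog '[[0,0,-4,0,0,0],[0,0,-4,0,0,0],[0,0,0,0,0,0],[0,0,0,0,0,0]]'|grep -E 'tcp|contact'
```

```text
tcp_pos: [0.4802, -0.2325, 0.1005]
contact_force: [-1.0, -0.4, 3.9]
tcp_pos: [0.4804, -0.2325, 0.093]
contact_force: [-1.3, -1.8, 4.5]
tcp_pos: [0.4804, -0.2324, 0.0851]
contact_force: [-1.7, -1.2, 6.0]
tcp_pos: [0.48, -0.2325, 0.0775]
contact_force: [-4.1, -0.9, 6.7]
```

```bash

python3 -m jog '[[0,0,-3,0,0,0],[0,0,-3,0,0,0],[0,0,0,0,0,0],[0,0,0,0,0,0],[0,0,0,0,0,0],[0,0,0,0,0,0],[0,0,0,0,0,0],[0,0,0,0,0,0]]'
python3 -m jog '[[0,0,0,0,0,0],[0,0,0,0,0,0],[0,0,0,0,0,0],[0,0,0,0,0,0]]'|grep -E 'tcp|contact'
python3 - <<'E'
from h import *
a=vision.camera('scene');b=vision.camera('top')
cv2.imwrite('pics/fin.png',np.hstack([cv2.resize(a[160:340,100:520],None,fx=.95,fy=1.5),b[150:420,140:540]]))
cv2.imwrite('pics/fin.png',np.vstack([cv2.resize(a[180:310,200:350],None,fx=3,fy=2.3),cv2.resize(b[160:310,150:540],(450,250))]))
E
```

```text
clock: 18.9
tcp_pos: [0.48, -0.2325, 0.0718]
tool_rot: [2.651, -1.679, 0.017]
contact_force: [-3.3, -1.5, 7.8]
width: 0.0001
grip_force: 3.8
tcp_pos: [0.48, -0.2325, 0.0718]
contact_force: [-3.9, -1.6, 7.5]
```

View pics/fin.png

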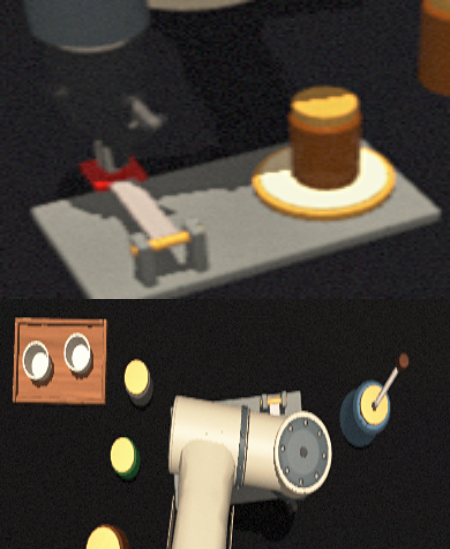

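The fingers hold the pad at level height, with 7.5–7.8 N matching the half-way spring force. The jar stands on the plate, and the tray, cups and grinder look unmoved.

```bash
python3 -c "
from workcell import manip;print(manip.hand_in())"
```

```text
the job is handed in; nothing more can be done
None
```

The job is handed in: I tipped the jar about 2.3 rad (43° below level), stood it upright on the light plate and let go, and the arm is holding the paddle about level (TCP at 71.8 mm, 7.5 N); I saw no movement of the grinder, tray or cups, and no verdict came back.

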